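# Unfold the crank and wind the bench vise open

## Task

Wind the bench vise fully open so that the next workpiece can go in. Its handwheel is locked while the crank handle lies folded across it: first swing the handle up until it stands upright and snaps home, then use it to turn the wheel counter-clockwise (seen from above) as far as it goes, and let go with the handle left standing.

Things in the scene. Friction and masses are not known exactly. Their poses are not given: they have to be found in the camera images.
- vise: Grey vise fixed to the bench: gear housing 120 x 104 x 70 mm high under a level dark spoked handwheel (150 mm across, rim top 98 mm above the bench); a bed with two jaws 76 mm high runs 286 mm out along +x. Origin: on the bench, on the wheel's vertical axis; z up. The round indexing table with a fixed ball knob nearby is not part of it.
- grip (a point): Point on the axis of the round black crank handle (18 mm thick, 28 to 95 mm from its hinge), 68 mm from the hinge. x runs along the handle to the hinge (folded: level, outward from the wheel's axis; upright: down), y along the hinge pin. Folded: 119 mm above the bench, over the hub, 6 mm past the wheel's axis. Upright: 187 mm up, 62 mm from that axis.
- crank (a joint): Handle hinge, level, tangential, on the wheel rim, 62 mm from its axis, 119 mm above bench. 0 folded over the wheel, 1.571 upright (stop). Sprung: from above 1.0 it snaps upright, from below 0.5 back; lifting takes 2 to 8 N at the grip. Below 0.4 rad an 8 mm steel pin, 46 mm long, under the handle 24 mm from the hinge locks the wheel; upright it points in, 143 mm above bench.
- handwheel (a joint): Turn of the wheel, counter-clockwise from above: 0 at the start (vise nearly closed), 2.1 rad at its stop (vise fully open). At 0 the handle's hinge stands 60 degrees clockwise of the vise's +x, at the stop 60 degrees counter-clockwise of it. A radian moves the jaw 25 mm. Turning takes 2 to 4 N at the handle; the wheel stays where it is left.

How it is judged:
By the outcome, as a careful person would: the job done as asked, in the order asked, and still so for the second after the job is handed in, with the robot touching nothing.
It also fails if it takes over 45 s, if anything falls off the work surface, if the arm or the gripper's body presses on something with over 40 N, if the wrist force passes 120 N, or if a joint passes its speed limit or range.

## Robot

A 6-joint arm with a two-finger parallel gripper is mounted at the origin on the work surface. World frame = base frame: x ahead of the robot, y to its left, z up, the work surface at z = 0. Lengths are in m, angles in rad, forces in N, time in s.
With the tool pointing down it reaches from about 0.25 to 0.775 m from the base axis. Payload 4 kg.
Tool frame: the origin (TCP) lies at the very end of the fingers, on their centre line; the grasp point (between the pads) lies 19 mm behind it; x points along the fingers, y is the direction in which the jaws open and shut, and the axes are right-handed (so a half turn about x gives the same grasp; the last joint's range is limited). The gripper opens to 94 mm and grips with 3 to 60 N. Pads are 16 mm wide; open, the fingers measure 119 mm over their backs; the gripper's body (75 mm by 177 mm) begins 78 mm behind the grasp point.
Start: joints at [-1.447, 0.087, 1.371, -0, 1.684, -0.103], TCP at [0.124, -0.536, 0.206] pointing down, gripper open.
Joint ranges: [-3.1, 3.1], [-0.76, 2.03], [0.27, 2.55], [-1.08, 4.22], [0.17, 2.65], [-2.57, 2.57]. Speed limits (rad/s): [2.79, 2.79, 3.14, 3.14, 3.14, 3.14].

## Interface

Orientations are given as a rotation vector (axis times angle).
In Python, from cell import bot gives the robot as it stands.
- The arm moves only by the tool carry_out, never from a script. Its argument "steps" is a list of rows, each a list of 6 numbers: the shift along the world's x, y, z in mm, then the turn, a rotation vector about the world's x, y, z in rad. In form: [[tx, ty, tz, ax, ay, az], ...]. A call has exactly 8 rows; each row is the pose to reach, as a shift and turn from the pose commanded when the call began; what a row does not reach only later rows make up. A row lasts 1/8 s, in which the tool goes at most 62.5 mm and 10.7 degrees, less where a joint would pass 70% of its speed; a pose out of reach is approached as far as the arm can. A call with a gripper value outside its range is refused whole. "claw" is the closure in counts, from 0 (fully open) to 255 (shut), set as the call begins (left out, the last holds). The fingers move at their own pace and stop on an object; "force" is the grip in N (left out, the last holds). Time passes only in rows, so rows that repeat a pose let the fingers close, or fill a call up. It gives the time, the measured TCP pose, the force and the opening at its end, in the units of the state.
- bot.state(): the state, without advancing time (a new reading comes with each control period).
- bot.get_image(name): name is "scene" or "top"; returns the picture (480x640x3 uint8, blue, green, red); there is no depth.
- bot.calibration(name): a dict with "K" (3x3 intrinsics, pixels), "R" (3x3) and "t" (3): a world point X has camera coordinates R X + t. Camera axes: x right, y down, z forward; pixel columns grow to the right and rows downward; lengths in m; the calibration is good to about 2 mm. A picture is of the moment at which its call begins. calibration takes no time and is no camera call.
- bot.finish_job(): hands the job in, once; it reports no verdict.
The state is a dict: "time_s": time; "q": joint angles; "qd": joint speeds; "tau": joint torques, N m; "eef_pos": TCP position; "eef_rot": TCP orientation; "force": force on the tool from outside, world axes, zero at the start; "torque": the same for the moment, N m; "grip_width": finger opening in m.
Only numpy, scipy, OpenCV 4.12 (cv2) and the standard library are available. Lean on these libraries where they do the work, as an engineer would, in place of code of your own. Each camera call takes 0.05 s, during which the arm holds its last target.

## Working session

There is one attempt and no reset: what is moved stays moved. The work goes in short steps, Python scripts to look and compute and a tool call to move; the robot and the scene stay as the last step left them, time stands still between calls to the robot, and variables do not carry over. Pictures are saved under pics/ and viewed, and the job is handed in when it is done.

Besides the shell and the picture viewer there is one more tool, called after "Call:" as a command line: name --pt "numbers of a row" for each row, then --argument value for the rest. carry_out: Moves the arm, as the interface text tells. Its arguments: {"type":"object","properties":{"steps":{"type":"array"},"claw":{"type":"number"},"force":{"type":"number"}},"required":["steps"]}

```bash
mkdir -p pics; python3 - <<'E'
from cell import bot
import cv2
print(bot.state())
for n in("scene","top"):
    cv2.imwrite(f"pics/{n}0.png",bot.get_image(n)); print(n,bot.calibration(n))
E
```

```text
{'time_s': 0.0, 'q': array([-1.44707293e+00,  8.79556664e-02,  1.37225925e+00, -7.94745576e-06,
        1.68360466e+00, -1.03132351e-01]), 'qd': array([-0.00061923,  0.0003785 ,  0.00051476,  0.00110398, -0.00050266,
       -0.00018341]), 'tau': array([ 1.43266207e-03, -3.40182281e+01, -3.02425325e+01,  7.19417352e-02,
        3.30042851e-02, -1.82375152e-04]), 'eef_pos': array([ 0.1236096 , -0.53535835,  0.20430129]), 'eef_rot': array([ 2.10227653,  0.24184325, -2.10234175]), 'force': array([-0.21979729, -0.75732556,  0.87911185]), 'torque': array([-0.00526001, -0.04380736, -0.04091087]), 'grip_width': 0.09419323876330442}
scene {'K': array([[468.02433028,   0.        , 318.48888924],
       [  0.        , 468.02433028, 234.08251732],
       [  0.        ,   0.        ,   1.        ]]), 'R': array([[ 0.16731685,  0.98587529, -0.00741471],
       [ 0.60125961, -0.10799667, -0.79172192],
       [-0.78133985,  0.12801025, -0.61083666]]), 't': array([-0.04479313, -0.23824991,  1.14003312])}
top {'K': array([[444.12674188,   0.        , 319.83850534],
       [  0.        , 444.12674188, 240.2790697 ],
       [  0.        ,   0.        ,   1.        ]]), 'R': array([[-0.00637485, -0.99941485, -0.03360536],
       [-0.99409325,  0.00997476, -0.10806996],
       [ 0.10834193,  0.03271793, -0.99357514]]), 't': array([-0.01171018,  0.55078434,  0.76851108])}
```

View pics/scene0.png

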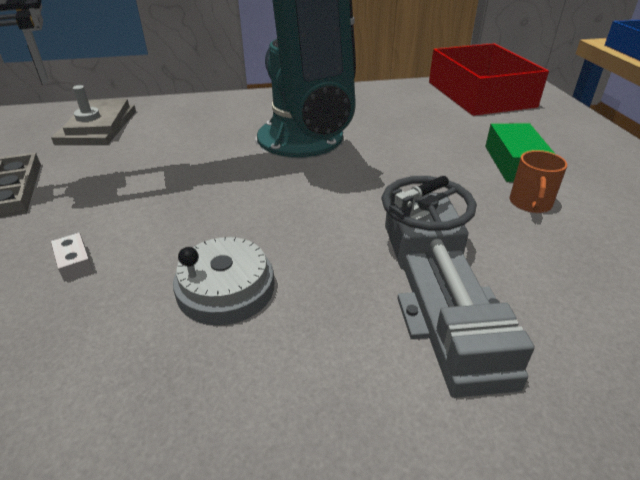

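View pics/top0.png

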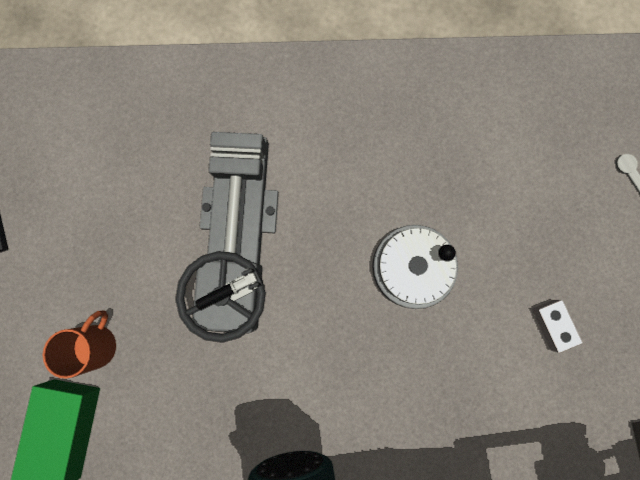

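The top view shows the wheel at about (220,296), the black handle from (198,304) to (231,288), the hinge near (247,281), and the vise bed running up the image. The scene view agrees. Next I'll measure these.

```bash
cat > h.py <<'E'
import numpy as np,cv2
from cell import bot
def ray(n,uv,z):
    c=bot.calibration(n);K,R,t=c['K'],c['R'],c['t']
    C=-R.T@t; d=R.T@np.linalg.inv(K)@np.array([uv[0],uv[1],1.])
    return C+d*(z-C[2])/d[2]
def proj(n,X):
    c=bot.calibration(n);p=c['K']@(c['R']@np.asarray(X)+c['t']);return p[:2]/p[2]
E
python3 - <<'E'
from h import *
im=cv2.imread('pics/top0.png'); g=im.max(2)
m=(g<85).astype(np.uint8)*255
m[:, :160]=0;m[:,290:]=0;m[:235]=0;m[350:]=0
cs,_=cv2.findContours(m,cv2.RETR_EXTERNAL,cv2.CHAIN_APPROX_NONE)
c=max(cs,key=cv2.contourArea);print(cv2.contourArea(c),cv2.fitEllipse(c))
e=cv2.fitEllipse(c); P=ray('top',e[0],.09);print('wheel',P)
cr=cv2.resize(im[120:350,160:290],None,fx=2.6,fy=2.6,interpolation=cv2.INTER_CUBIC)
cr2=cv2.resize(im[245:345,170:275],None,fx=5.5,fy=5.5,interpolation=cv2.INTER_CUBIC)
cv2.imwrite('pics/c1.png',cr2)
s=cv2.imread('pics/scene0.png');cv2.imwrite('pics/c2.png',cv2.resize(s[160:260,370:490],None,fx=6,fy=6,interpolation=cv2.INTER_CUBIC))
cv2.imwrite('pics/m1.png',cv2.resize(m[235:350,160:290],None,fx=5,fy=5))
cv2.imwrite('pics/c0.png',cr)
E
```

```text
6460.0 ((223.1826171875, 292.3219909667969), (84.95963287353516, 107.52900695800781), 31.18093490600586)
wheel [0.45923678 0.14205163 0.09      ]
```

View pics/c1.png

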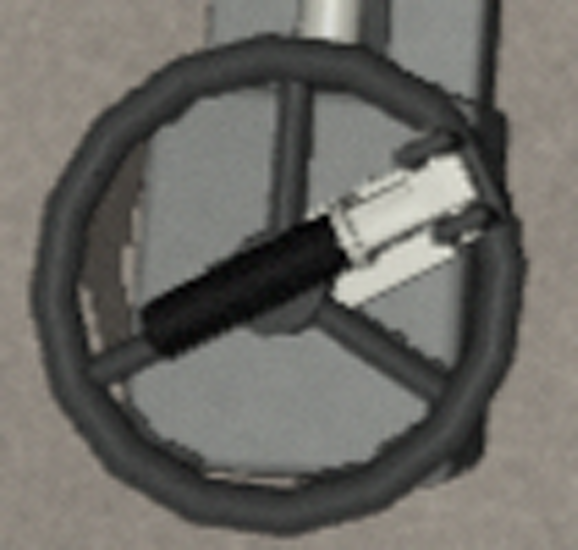

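View pics/c2.png

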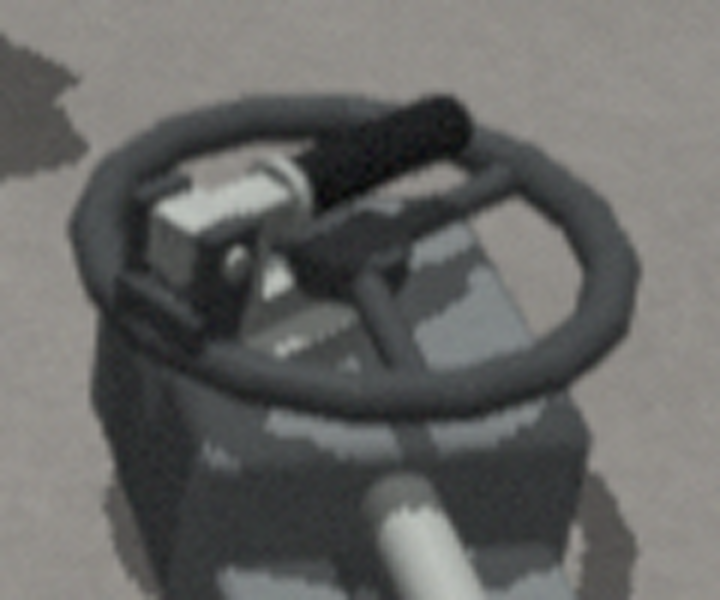

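View pics/m1.png

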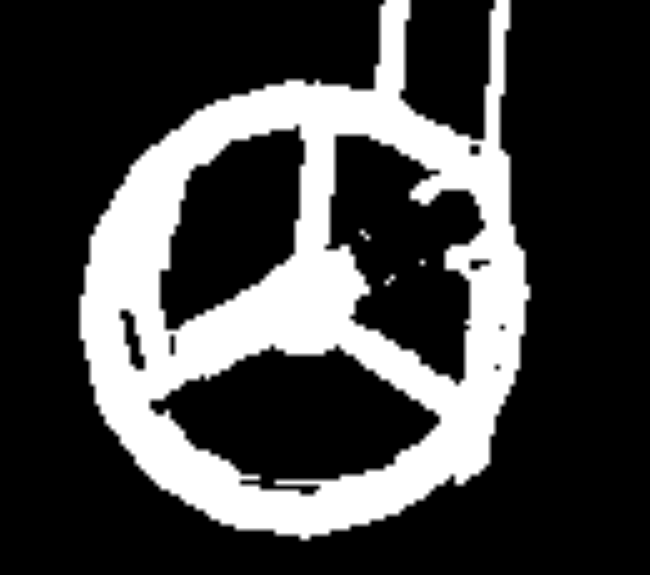

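View pics/c0.png

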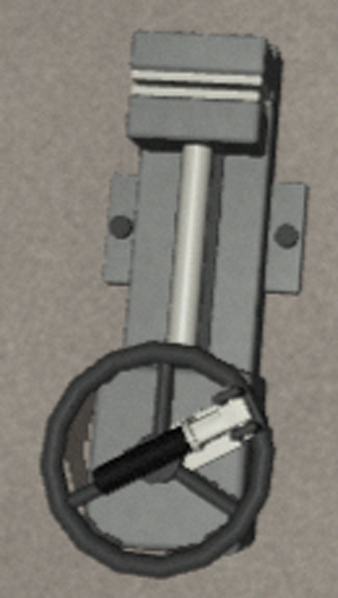

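```bash
python3 - <<'E'
from h import *
im=cv2.imread('pics/top0.png'); g=im.max(2)
for th in (28,36):
    m=(g<th).astype(np.uint8);m[:250]=0;m[345:]=0;m[:,:170]=0;m[:,275:]=0
    n,l,s,c=cv2.connectedComponentsWithStats(m);i=1+np.argmax(s[1:,4])
    pts=np.argwhere(l==i)[:,::-1].astype(np.float32);r=cv2.minAreaRect(pts);print(th,s[i],r)
    b=cv2.boxPoints(r);print(b.round(1).tolist())
    d=cv2.fitLine(pts,cv2.DIST_L2,0,.01,.01).ravel();pr=(pts-d[2:])@d[:2]
    A=[ray('top',d[2:]+d[:2]*k,.119) for k in(pr.min(),pr.max())];print('handle ends',A,np.degrees(np.arctan2(*(A[1]-A[0])[1::-1])))
W=ray('top',(220.4,296.5),.09);print('wheel top',W)
# scene rim extremes: 6x crop offset 370,160
print('scene', ray('scene',(370+355/6,160+258/6),.088))
def c0(x,y):return (160+x/2.6,120+y/2.6)
a,b=ray('top',c0(121,226),.02),ray('top',c0(286,235),.02)
print('lug dir+90',np.degrees(np.arctan2(*(b-a)[1::-1]))+90,a,b)
a,b=ray('top',c0(182,340),.05),ray('top',c0(198,150),.05)
print('rod',np.degrees(np.arctan2(*(b-a)[1::-1])),a,b)
a,b=ray('top',c0(132,72),.076),ray('top',c0(262,76),.076)
print('jaw',np.degrees(np.arctan2(*(b-a)[1::-1]))+90,a,b)
E
```

```text
28 [196 284  37  26 328] ((213.80003356933594, 296.60003662109375), (10.733126640319824, 38.460365295410156), 63.43495178222656)
[[194.1999969482422, 300.3999938964844], [228.60000610351562, 283.20001220703125], [233.39999389648438, 292.79998779296875], [199.0, 310.0]]
handle ends [array([0.43871484, 0.176536  , 0.119     ]), array([0.46624568, 0.12230297, 0.119     ])] -63.0858366377582
36 [196 284  37  26 414] ((213.36624145507812, 296.8656921386719), (11.596757888793945, 39.195743560791016), 65.09523010253906)
[[193.10000610351562, 299.8999938964844], [228.6999969482422, 283.3999938964844], [233.60000610351562, 293.8999938964844], [198.0, 310.3999938964844]]
handle ends [array([0.43812598, 0.17775455, 0.119     ]), array([0.46627984, 0.12231987, 0.119     ])] -63.07514893222553
wheel top [0.45241621 0.14656092 0.09      ]
scene [0.45604829 0.14834485 0.088     ]
lug dir+90 -3.8535156588062875 [0.61590353 0.19342544 0.02      ] [0.60795791 0.0754647  0.02      ]
rod -3.943612679449037 [0.53148164 0.14129322 0.05      ] [0.6626393  0.13225149 0.05      ]
jaw -2.78555662184921 [0.71015943 0.17177215 0.076     ] [0.70588842 0.08399164 0.076     ]
```

```bash
cat > k.py <<'E'
from h import *
from scipy.spatial.transform import Rotation as Ro
s=bot.state();q=s['q']
def ori(q,):
    return Ro.from_euler('z',q[0])*Ro.from_euler('y',q[1]+q[2])*Ro.from_euler('z',q[3])*Ro.from_euler('y',q[4])*Ro.from_euler('z',q[5])
E=Ro.from_rotvec(s['eef_rot'])
T=ori(q).inv()*E
E
python3 - <<'E'
from k import *
print(E.as_matrix().round(3));print(T.as_matrix().round(3))
a0=np.radians(-63.4);e=np.array([np.cos(a0),np.sin(a0),0]);t=np.array([-e[1],e[0],0]);z=np.array([0,0,1.])
print('t',t)
# rotation taking -e->z : axis?
ax=np.cross(-e,z);print('axis',ax)
for flip in(1,-1):
  for th in (-30,-20,0,30,60,70,80,90):
    r=Ro.from_rotvec(ax*np.radians(th))
    x=r.apply(-z);y=flip*t;M=Ro.from_matrix(np.c_[x,y,np.cross(x,y)])
    for phi in (1.3,1.6):
        q1=.28-.1
        # wrist R
        w=(Ro.from_euler('z',q1)*Ro.from_euler('y',phi)).inv()*M*T.inv()
        print(flip,th,phi,w.as_euler('ZYZ').round(2))
E
```

```text
[[-0.     0.225 -0.974]
 [ 0.002 -0.974 -0.225]
 [-1.    -0.002 -0.   ]]
[[-0. -1. -0.]
 [ 0.  0. -1.]
 [ 1. -0.  0.]]
t [0.89415424 0.44775909 0.        ]
axis [ 0.89415424  0.44775909 -0.        ]
1 -30 1.3 [-0.5   1.67 -0.38]
1 -30 1.6 [-0.51  1.4  -0.23]
1 -20 1.3 [-0.34  1.73 -0.36]
1 -20 1.6 [-0.34  1.45 -0.26]
1 0 1.3 [-0.    1.84 -0.28]
1 0 1.6 [-0.    1.54 -0.28]
1 30 1.3 [ 0.54  1.95 -0.11]
1 30 1.6 [ 0.5   1.69 -0.26]
1 60 1.3 [1.11 1.95 0.1 ]
1 60 1.6 [ 1.02  1.8  -0.17]
1 70 1.3 [1.29 1.92 0.17]
1 70 1.6 [ 1.2   1.83 -0.13]
1 80 1.3 [1.47 1.89 0.23]
1 80 1.6 [ 1.38  1.85 -0.08]
1 90 1.3 [1.65 1.84 0.28]
1 90 1.6 [ 1.56  1.85 -0.03]
-1 -30 1.3 [-0.5   1.67  2.76]
-1 -30 1.6 [-0.51  1.4   2.91]
-1 -20 1.3 [-0.34  1.73  2.78]
-1 -20 1.6 [-0.34  1.45  2.88]
-1 0 1.3 [0.   1.84 2.86]
-1 0 1.6 [0.   1.54 2.86]
-1 30 1.3 [0.54 1.95 3.03]
-1 30 1.6 [0.5  1.69 2.88]
-1 60 1.3 [ 1.11  1.95 -3.04]
-1 60 1.6 [1.02 1.8  2.97]
-1 70 1.3 [ 1.29  1.92 -2.97]
-1 70 1.6 [1.2  1.83 3.01]
-1 80 1.3 [ 1.47  1.89 -2.91]
-1 80 1.6 [1.38 1.85 3.06]
-1 90 1.3 [ 1.65  1.84 -2.86]
-1 90 1.6 [1.56 1.85 3.11]
```

Call:
carry_out --pt "30 43 10 0 0 0.11" --pt "60 86 20 0 0 0.22" --pt "90 130 30 0 0 0.34" --pt "120 173 40 0 0 0.45" --pt "150 216 44 0 0 0.56" --pt "180 260 44 0 0 0.68" --pt "210 303 44 0 0 0.79" --pt "236 346 44 0 0 0.9" --claw 90

```text
time_s: 1.1
eef_pos: [0.3602, -0.1882, 0.2491]
eef_rot: [1.526, 0.968, -1.526]
force: [0.7, -0.9, -0.4]
grip_width: 0.0607
```

Call:
carry_out --pt "13 50 0 0 0 0.13" --pt "26 100 0 0 0 0.26" --pt "39 150 0 0 0 0.39" --pt "52 200 0 0 0 0.52" --pt "65 250 0 0 0 0.65" --pt "78 300 0 0 0 0.78" --pt "90 343 0 0 0 0.908" --pt "90 343 0 0 0 0.908"

```text
time_s: 2.1
eef_pos: [0.4494, 0.1553, 0.2483]
eef_rot: [0.857, 1.397, -0.859]
force: [0.3, -0.9, 0.3]
grip_width: 0.0606
```

```bash
python3 - <<'E'
from k import *
print(s['q'],s['eef_pos'],s['force']);print(E.as_matrix().round(3))
i=bot.get_image('scene');cv2.imwrite('pics/s1.png',i)
cv2.imwrite('pics/s1c.png',cv2.resize(i[60:300,300:560],None,fx=2.4,fy=2.4,interpolation=cv2.INTER_CUBIC))
E
```

```text
[ 2.13156069e-01 -8.24690432e-02  1.45662108e+00  4.29752776e-04
  1.76966737e+00 -2.55331971e-01] [0.44938633 0.15532879 0.24833125] [ 0.27603385 -0.9437992   0.31958927]
[[-0.002  0.892  0.452]
 [-0.     0.452 -0.892]
 [-1.    -0.002 -0.001]]
```

View pics/s1c.png

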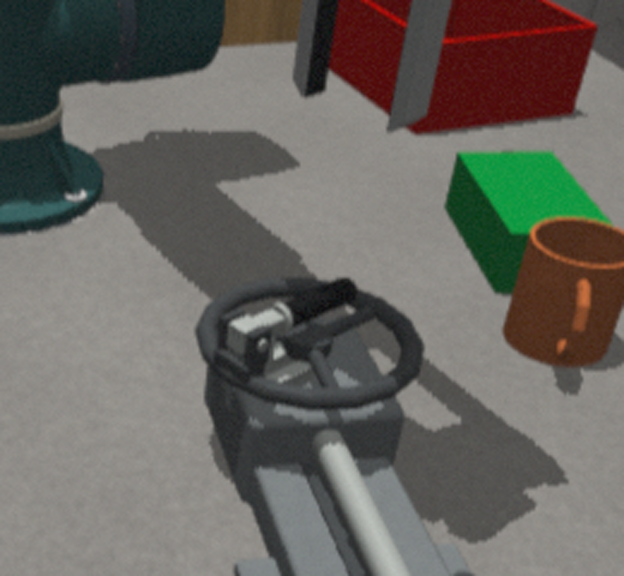

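Call:
carry_out --pt "0 0 -30 0 0 0" --pt "0 0 -60 0 0 0" --pt "0 0 -85 0 0 0" --pt "0 0 -105 0 0 0" --pt "0 0 -120 0 0 0" --pt "0 0 -132 0 0 0" --pt "0 0 -140 0 0 0" --pt "0 0 -140 0 0 0"

```text
time_s: 3.15
eef_pos: [0.4495, 0.1529, 0.1091]
eef_rot: [0.861, 1.394, -0.862]
force: [0.5, -0.4, 0.0]
grip_width: 0.061
```

```bash
python3 - <<'E'
from k import *
print(s['eef_pos'],s['force'])
i=bot.get_image('scene')
cv2.imwrite('pics/s2c.png',cv2.resize(i[130:260,360:500],None,fx=4.4,fy=4.4,interpolation=cv2.INTER_CUBIC))
E
```

```text
[0.4494575  0.15292848 0.10913951] [ 0.46432433 -0.38413049  0.00046646]
```

View pics/s2c.png

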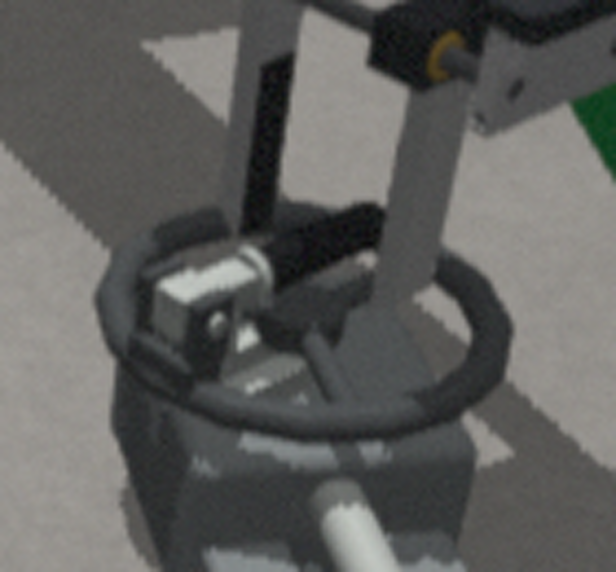

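Call:
carry_out --pt "0 0 0 0 0 0" --pt "0 0 0 0 0 0" --pt "0 0 0 0 0 0" --pt "0 0 0 0 0 0" --pt "0 0 0 0 0 0" --pt "0 0 0 0 0 0" --pt "0 0 0 0 0 0" --pt "0 0 0 0 0 0" --claw 255 --force 12

```text
time_s: 4.2
eef_pos: [0.4501, 0.1533, 0.1097]
eef_rot: [0.862, 1.393, -0.86]
force: [1.6, 1.9, -0.3]
grip_width: 0.0175
```

```bash
python3 - <<'E'
import numpy as np
th0=0
for th in [.12*k for k in range(1,9)]+[1.07,1.18,1.29,1.4,1.5,1.57]:
    f=lambda th:np.array([.0682*np.cos(th)+.009*np.sin(th),.0682*np.sin(th)-.009*np.cos(th)])
    b=0.96 if th>.97 else 0
    d=(f(th)-f(b))*1000; r=th-b
    print([round(float(x),2) for x in(-.448*d[0],.894*d[0],d[1],.894*r,.448*r,0)],round(th,2))
E
```

```text
[-0.26, 0.52, 8.23, 0.11, 0.05, 0.0] 0.12
[-0.08, 0.17, 16.47, 0.21, 0.11, 0.0] 0.24
[0.54, -1.07, 24.6, 0.32, 0.16, 0.0] 0.36
[1.59, -3.17, 32.51, 0.43, 0.22, 0.0] 0.48
[3.06, -6.11, 40.08, 0.54, 0.27, 0.0] 0.6
[4.92, -9.83, 47.2, 0.64, 0.32, 0.0] 0.72
[7.16, -14.28, 53.78, 0.75, 0.38, 0.0] 0.84
[9.73, -19.41, 59.71, 0.86, 0.43, 0.0] 0.96
[2.62, -5.23, 4.8, 0.1, 0.05, 0.0] 1.07
[5.46, -10.89, 8.92, 0.2, 0.1, 0.0] 1.18
[8.48, -16.93, 12.33, 0.3, 0.15, 0.0] 1.29
[11.66, -23.27, 14.97, 0.39, 0.2, 0.0] 1.4
[14.64, -29.22, 16.69, 0.48, 0.24, 0.0] 1.5
[16.77, -33.46, 17.49, 0.55, 0.27, 0.0] 1.57
```

Call:
carry_out --pt "-0.3 0.5 8.2 0.107 0.054 0" --pt "-0.1 0.2 16.5 0.215 0.108 0" --pt "0.5 -1.1 24.6 0.322 0.161 0" --pt "1.6 -3.2 32.5 0.429 0.215 0" --pt "3.1 -6.1 40.1 0.536 0.269 0" --pt "4.9 -9.8 47.2 0.644 0.323 0" --pt "7.2 -14.3 53.8 0.751 0.376 0" --pt "9.7 -19.4 59.7 0.858 0.43 0"

```text
time_s: 5.2
eef_pos: [0.4594, 0.1341, 0.171]
eef_rot: [1.363, 2.207, -0.423]
force: [0.7, 3.8, 4.1]
grip_width: 0.0177
```

Forces are low, so I'll continue to about 1.5 rad.

Call:
carry_out --pt "1.3 -2.6 2.5 0.05 0.025 0" --pt "2.6 -5.2 4.8 0.098 0.049 0" --pt "5.5 -10.9 8.9 0.197 0.099 0" --pt "8.5 -16.9 12.3 0.295 0.148 0" --pt "11.7 -23.3 15 0.393 0.197 0" --pt "14.6 -29.2 16.7 0.483 0.242 0" --pt "16.8 -33.5 17.5 0.545 0.273 0" --pt "16.8 -33.5 17.5 0.545 0.273 0"

```text
time_s: 6.2
eef_pos: [0.4762, 0.0998, 0.1873]
eef_rot: [-1.649, -2.671, -0.005]
force: [1.7, 0.6, 5.8]
grip_width: 0.0177
```

```bash
python3 - <<'E'
from k import *
print(s['eef_pos'],s['force'],s['q']);print(E.as_matrix().round(3))
i=bot.get_image('scene')
cv2.imwrite('pics/s3c.png',cv2.resize(i[90:260,340:500],None,fx=3.5,fy=3.5,interpolation=cv2.INTER_CUBIC))
E
```

```text
[0.47624027 0.09982103 0.18732365] [1.66618762 0.64321295 5.83708542] [-0.41015701  0.65126507  1.40889044  1.06273886  2.31746875 -0.69120018]
[[-0.448  0.894 -0.001]
 [ 0.894  0.448  0.004]
 [ 0.004  0.001 -1.   ]]
```

View pics/s3c.png

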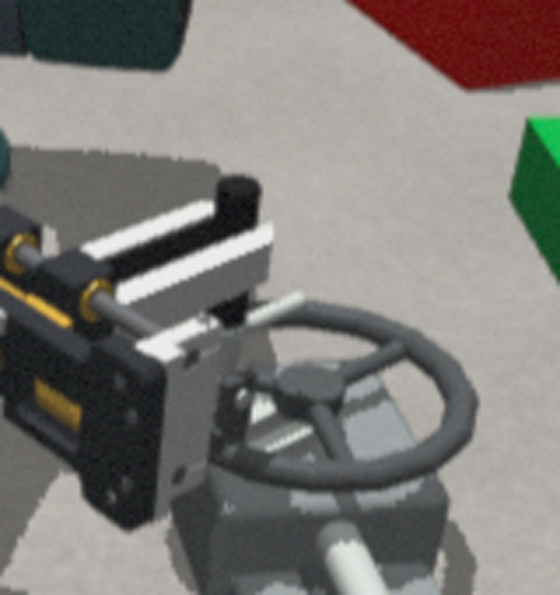

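Call:
carry_out --pt "0 0 0 0 0 0" --pt "0 0 0 0 0 0" --pt "0 0 0 0 0 0" --pt "0 0 0 0 0 0" --pt "4 -9 0 0 0 0" --pt "13 -27 0 0 0 0" --pt "24 -48 0 0 0 0" --pt "31 -63 0 0 0 0" --claw 90

```text
time_s: 7.25
eef_pos: [0.5078, 0.0358, 0.1866]
eef_rot: [1.651, 2.671, -0.002]
force: [-0.6, -0.4, 0.2]
grip_width: 0.0609
```

```bash
python3 - <<'E'
from k import *
print(s['eef_pos'],s['force'],s['q'])
for n in('scene','top'):
    i=bot.get_image(n);cv2.imwrite(f'pics/{n}4.png',i)
    a=i[90:260,340:500] if n=='scene' else i[220:350,170:330]
    cv2.imwrite(f'pics/{n}4c.png',cv2.resize(a,None,fx=3.5,fy=3.5,interpolation=cv2.INTER_CUBIC))
E
```

```text
[0.50775623 0.0358015  0.18663322] [-0.62168927 -0.38440918  0.18510166] [-0.47453713  0.74153332  1.25076578  1.05922877  2.39674487 -0.65045439]
```

View pics/scene4c.png

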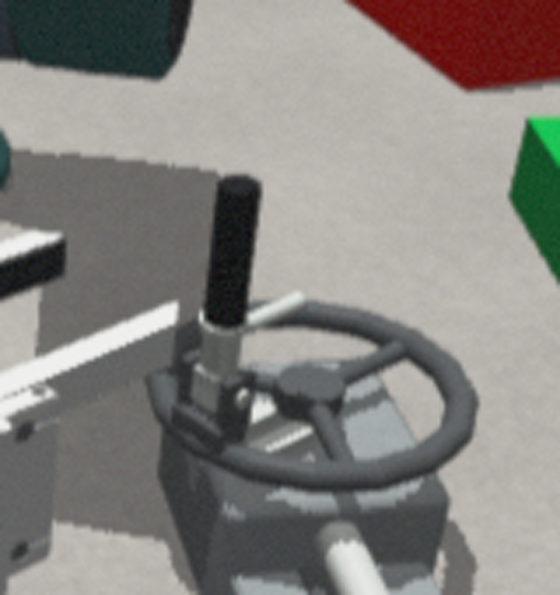

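View pics/top4c.png

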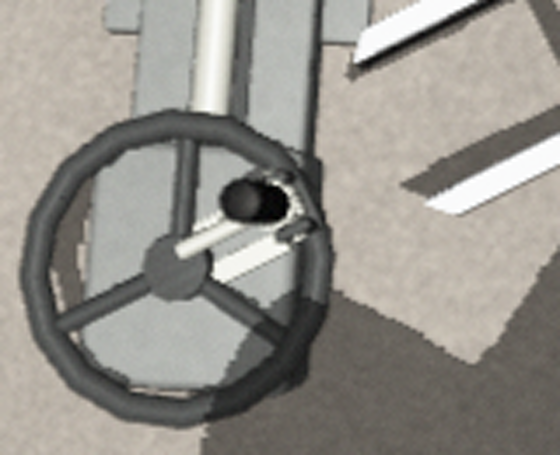

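```bash
python3 - <<'E'
from k import *
print(ray('top',(238.6,277.1),.214),ray('scene',(408,142.6),.214))
print(proj('top',(.4808,.0921,.214)),proj('scene',(.4808,.0921,.214)))
# hub centre (177,268)
print('hub',ray('top',(170+178/3.5,220+266/3.5),.098))
E
```

```text
[0.48074474 0.08983222 0.214     ] [0.48554105 0.08905719 0.214     ]
[236.96292577 277.07168259] [409.03229618 140.87491637]
hub [0.45335038 0.14376076 0.098     ]
```

Call:
carry_out --pt "0 0 12 -0.12 -0.06 0" --pt "0 0 25 -0.26 -0.13 0" --pt "0 0 38 -0.4 -0.2 0" --pt "0 0 50 -0.54 -0.27 0" --pt "0 0 62 -0.68 -0.34 0" --pt "0 0 72 -0.82 -0.41 0" --pt "0 0 80 -0.96 -0.48 0" --pt "0 0 85 -1.1 -0.551 0"

```text
time_s: 8.35
eef_pos: [0.5071, 0.0371, 0.2729]
eef_rot: [1.039, 1.68, -0.738]
force: [-0.2, 1.0, -0.5]
grip_width: 0.0606
```

Call:
carry_out --pt "0 0 0 -0.12 -0.06 0" --pt "0 0 0 -0.24 -0.12 0" --pt "-5 11 0 -0.303 -0.152 0" --pt "-13 27 0 -0.303 -0.152 0" --pt "-20 43 0 -0.303 -0.152 0" --pt "-25.5 54.4 0 -0.303 -0.152 0" --pt "-25.5 54.4 -20 -0.303 -0.152 0" --pt "-25.5 54.4 -35 -0.303 -0.152 0"

```text
time_s: 9.35
eef_pos: [0.4815, 0.0916, 0.2356]
eef_rot: [0.861, 1.394, -0.862]
force: [-0.3, 1.0, -0.2]
grip_width: 0.0607
```

```bash
python3 - <<'E'
from k import *
print(s['eef_pos'],s['force'],s['q']);print(E.as_matrix().round(3))
for n in('scene',):
    i=bot.get_image(n);cv2.imwrite(f'pics/{n}5.png',i)
    a=i[60:260,340:500]
    cv2.imwrite(f'pics/{n}5c.png',cv2.resize(a,None,fx=3,fy=3,interpolation=cv2.INTER_CUBIC))
E
```

```text
[0.48154599 0.09158677 0.2355993 ] [-0.2687538   1.02697445 -0.18861821] [ 7.20797858e-02 -4.98757728e-02  1.45090067e+00  2.00477043e-04
  1.74157215e+00 -3.91424374e-01]
[[-0.001  0.894  0.447]
 [ 0.     0.447 -0.894]
 [-1.    -0.001 -0.001]]
```

View pics/scene5c.png

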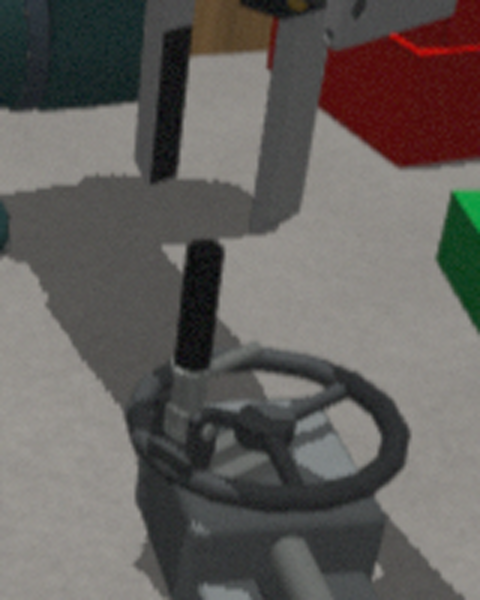

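Call:
carry_out --pt "0 0 -18 0 0 0" --pt "0 0 -36 0 0 0" --pt "0 0 -54 0 0 0" --pt "0 0 -67 0 0 0" --pt "0 0 -74 0 0 0" --pt "0 0 -74 0 0 0" --pt "0 0 -74 0 0 0" --pt "0 0 -74 0 0 0"

```text
time_s: 10.4
eef_pos: [0.4821, 0.0916, 0.1635]
eef_rot: [0.862, 1.392, -0.86]
force: [0.3, 0.6, -0.5]
grip_width: 0.061
```

Call:
carry_out --pt "0 0 0 0 0 0" --pt "0 0 0 0 0 0" --pt "0 0 0 0 0 0" --pt "0 0 0 0 0 0" --pt "0 0 0 0 0 0" --pt "0 0 0 0 0 0" --pt "0 0 0 0 0 0" --pt "0 0 0 0 0 0" --claw 255 --force 15

```text
time_s: 11.4
eef_pos: [0.4815, 0.0914, 0.1627]
eef_rot: [0.861, 1.394, -0.861]
force: [-1.2, -1.8, 0.5]
grip_width: 0.0177
```

```bash
python3 - <<'E'
import numpy as np
W=np.array([.453,.1465]);r=.062;a0=np.radians(-63.4);p0=W+r*np.array([np.cos(a0),np.sin(a0)])
print(p0)
for w0 in(0,.7,1.4):
  b=W+r*np.array([np.cos(a0+w0),np.sin(a0+w0)])
  for k in range(1,10):
    d=.0875*k;p=W+r*np.array([np.cos(a0+w0+d),np.sin(a0+w0+d)])
    print(w0,((p-b)*1000).round(1),round(d,3))
E
```

```text
[0.48076106 0.09106244]
0 [4.7 2.6] 0.087
0 [9.2 5.7] 0.175
0 [13.4  9.1] 0.262
0 [17.3 12.9] 0.35
0 [20.9 17. ] 0.438
0 [24.  21.4] 0.525
0 [26.8 26. ] 0.612
0 [29.2 30.9] 0.7
0 [31.1 36. ] 0.787
0.7 [1.9 5.1] 0.087
0.7 [ 3.4 10.3] 0.175
0.7 [ 4.4 15.6] 0.262
0.7 [ 5. 21.] 0.35
0.7 [ 5.  26.4] 0.438
0.7 [ 4.6 31.8] 0.525
0.7 [ 3.7 37.2] 0.612
0.7 [ 2.4 42.5] 0.7
0.7 [ 0.6 47.6] 0.787
1.4 [-1.8  5.1] 0.087
1.4 [-4.  10.1] 0.175
1.4 [-6.7 14.8] 0.262
1.4 [-9.7 19.3] 0.35
1.4 [-13.2  23.5] 0.438
1.4 [-17.   27.3] 0.525
1.4 [-21.1  30.9] 0.612
1.4 [-25.5  34. ] 0.7
1.4 [-30.2  36.8] 0.787
```

Call:
carry_out --pt "4.7 2.6 0 0 0 0.087" --pt "9.2 5.7 0 0 0 0.175" --pt "13.4 9.1 0 0 0 0.262" --pt "17.3 12.9 0 0 0 0.35" --pt "20.9 17 0 0 0 0.437" --pt "24 21.4 0 0 0 0.525" --pt "26.8 26 0 0 0 0.612" --pt "29.2 30.9 0 0 0 0.7"

```text
time_s: 12.4
eef_pos: [0.511, 0.1227, 0.1627]
eef_rot: [0.317, 1.548, -0.317]
force: [-0.9, -0.1, 1.0]
grip_width: 0.0172
```

Call:
carry_out --pt "1.9 5.1 0 0 0 0.087" --pt "3.4 10.3 0 0 0 0.175" --pt "4.4 15.6 0 0 0 0.262" --pt "5 21 0 0 0 0.35" --pt "5 26.4 0 0 0 0.437" --pt "4.6 31.8 0 0 0 0.525" --pt "3.7 37.2 0 0 0 0.612" --pt "2.4 42.5 0 0 0 0.7"

```text
time_s: 13.4
eef_pos: [0.5136, 0.1656, 0.1627]
eef_rot: [-0.231, 1.558, 0.233]
force: [-1.1, 0.3, -0.4]
grip_width: 0.0179
```

```bash
python3 - <<'E'
from k import *
print(s['eef_pos'],s['force'],s['q'])
for n in('scene','top'):
    i=bot.get_image(n);cv2.imwrite(f'pics/{n}6.png',i)
cv2.imwrite('pics/s6c.png',cv2.resize(cv2.imread('pics/scene6.png')[60:400,320:560],None,fx=1.75,fy=1.75,interpolation=cv2.INTER_CUBIC))
E
```

```text
[0.51355877 0.16556807 0.1626737 ] [-1.13067816  0.31299836 -0.40036918] [ 2.06213788e-01  7.56365598e-02  1.46783626e+00  8.73814634e-04
  1.59730409e+00 -1.66026917e+00]
```

View pics/s6c.png

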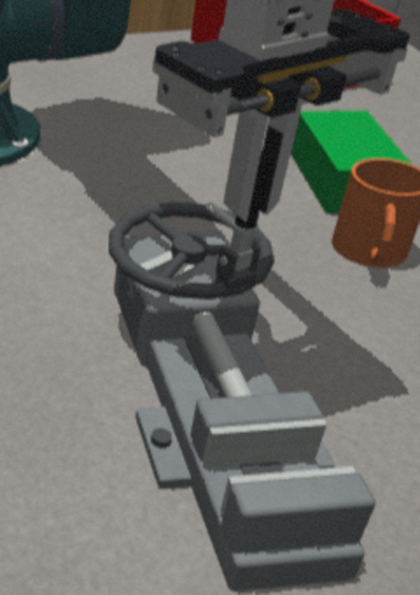

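The wheel is turning in the grip and the jaw has opened well. Now the last 0.7 rad.

Call:
carry_out --pt "-1.8 5.1 0 0 0 0.087" --pt "-4 10.1 0 0 0 0.175" --pt "-6.7 14.8 0 0 0 0.262" --pt "-9.7 19.3 0 0 0 0.35" --pt "-13.2 23.5 0 0 0 0.437" --pt "-17 27.3 0 0 0 0.525" --pt "-21.1 30.9 0 0 0 0.6" --pt "-25.5 34 0 0 0 0.65"

```text
time_s: 14.5
eef_pos: [0.4894, 0.1992, 0.1628]
eef_rot: [-0.736, 1.439, 0.734]
force: [4.6, -0.3, -2.5]
grip_width: 0.0182
```

Call:
carry_out --pt "-0.8 0.5 0 0 0 0" --pt "-1.7 1.1 0 0 0 0" --pt "-2.5 1.6 0 0 0 0" --pt "-3.3 2.2 0 0 0 0" --pt "-4.2 2.7 0 0 0 0" --pt "-5 3.3 0 0 0 0" --pt "-5 3.3 0 0 0 0" --pt "-5 3.3 0 0 0 0"

```text
time_s: 15.5
eef_pos: [0.4873, 0.2005, 0.1628]
eef_rot: [-0.736, 1.436, 0.727]
force: [11.5, -3.1, -5.4]
grip_width: 0.018
```

```bash
python3 - <<'E'
from k import *
print(s['eef_pos'],s['force'],s['q'])
p=s['eef_pos'][:2]-np.array([.453,.1465]);print(np.degrees(np.arctan2(p[1],p[0])),np.hypot(*p))
E
```

```text
[0.48730352 0.20051154 0.16277384] [11.46826344 -3.1498167  -5.40912594] [ 0.28585739  0.04212078  1.50294715 -0.00466395  1.58814713 -2.22379385]
57.57977082430179 0.06398420221577837
```

Call:
carry_out --pt "1 -0.7 0 0 0 0" --pt "2 -1.3 0 0 0 0" --pt "2.5 -1.6 0 0 0 0" --pt "2.5 -1.6 0 0 0 0" --pt "2.5 -1.6 0 0 0 0" --pt "2.5 -1.6 0 0 0 0" --pt "2.5 -1.6 0 0 0 0" --pt "2.5 -1.6 0 0 0 0"

```text
time_s: 16.5
eef_pos: [0.4875, 0.2005, 0.1628]
eef_rot: [-0.734, 1.439, 0.732]
force: [6.8, 0.4, -3.1]
grip_width: 0.0177
```

Call:
carry_out --pt "0 0 0 0 0 0" --pt "0 0 0 0 0 0" --pt "0 0 0 0 0 0" --pt "0 0 0 0 0 0" --pt "0 0 0 0 0 0" --pt "0 0 0 0 0 0" --pt "0 0 0 0 0 0" --pt "0 0 0 0 0 0" --claw 90

```text
time_s: 17.5
eef_pos: [0.4853, 0.2007, 0.1627]
eef_rot: [-0.736, 1.443, 0.736]
force: [-0.1, 0.9, -0.1]
grip_width: 0.0607
```

Call:
carry_out --pt "0 0 10 0 0 0" --pt "0 0 25 0 0 0" --pt "0 0 45 0 0 0" --pt "0 0 70 0 0 0" --pt "0 0 90 0 0 0" --pt "0 0 110 0 0 0" --pt "0 0 120 0 0 0" --pt "0 0 120 0 0 0"

```text
time_s: 18.5
eef_pos: [0.4857, 0.2008, 0.2841]
eef_rot: [-0.736, 1.44, 0.735]
force: [0.6, 0.1, -0.3]
grip_width: 0.061
```

Call:
carry_out --pt "0 -20 0 0 0 0" --pt "0 -50 0 0 0 0" --pt "0 -90 0 0 0 0" --pt "0 -140 0 0 0 0" --pt "0 -180 0 0 0 0" --pt "0 -210 0 0 0 0" --pt "0 -220 0 0 0 0" --pt "0 -220 0 0 0 0"

```text
time_s: 19.5
eef_pos: [0.4877, 0.0096, 0.2819]
eef_rot: [-0.719, 1.461, 0.697]
force: [-0.1, -0.6, 0.5]
grip_width: 0.0609
```

```bash
python3 - <<'E'
from k import *
print(s['time_s'],s['eef_pos'],s['force'],s['q'])
for n in('scene','top'):
    i=bot.get_image(n);cv2.imwrite(f'pics/{n}7.png',i)
    a=i[90:400,320:560] if n=='scene' else i[120:350,150:310]
    cv2.imwrite(f'pics/{n}7c.png',cv2.resize(a,None,fx=1.9 if n=='scene' else 2.6,fy=1.9 if n=='scene' else 2.6,interpolation=cv2.INTER_CUBIC))
W=np.array([.453,.1465])
for d in(0,-4,-8):
    a=np.radians(56.6+d);print(d,proj('top',(*(W+.062*np.array([np.cos(a),np.sin(a)])),.214)),proj('scene',(*(W+.062*np.array([np.cos(a),np.sin(a)])),.214)))
E
```

```text
19.5 [0.48767719 0.00958136 0.28191216] [-0.11424969 -0.61634789  0.45215084] [-0.08529523 -0.05262936  1.36273365 -0.01625863  1.83191271 -2.56613429]
0 [160.89295144 273.04443396] [483.48342502 136.62622569]
-4 [162.76220969 270.47989855] [482.91082122 137.88502418]
-8 [164.79648344 268.04893341] [482.11127826 139.11132665]
```

View pics/scene7c.png

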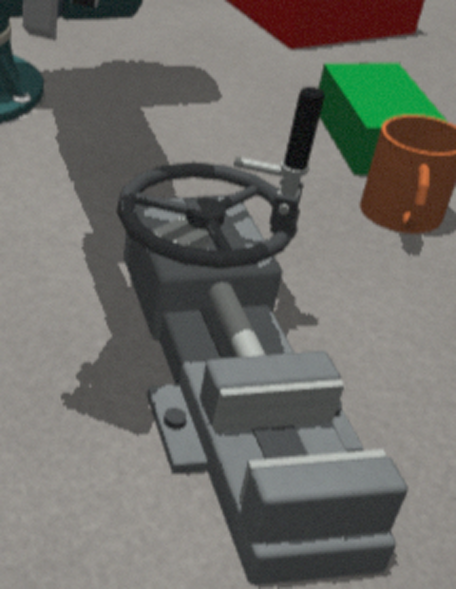

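View pics/top7c.png

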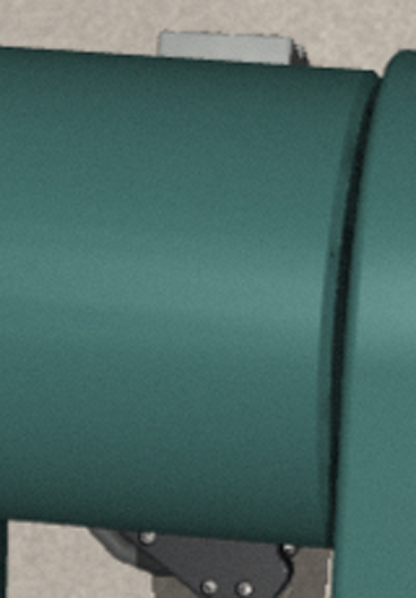

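Call:
carry_out --pt "0 0 0 0 0 -0.12" --pt "0 -20 0 0 0 -0.24" --pt "0 -50 0 0 0 -0.36" --pt "0 -80 0 0 0 -0.48" --pt "0 -110 0 0 0 -0.6" --pt "0 -130 0 0 0 -0.72" --pt "0 -150 0 0 0 -0.8" --pt "0 -150 0 0 0 -0.8"

```text
time_s: 20.6
eef_pos: [0.4879, -0.141, 0.282]
eef_rot: [-0.09, 1.582, 0.075]
force: [-0.4, -0.3, 0.3]
grip_width: 0.0606
```

```bash
python3 - <<'E'
from k import *
print(s['time_s'],s['eef_pos'],s['force'],s['q'])
i=bot.get_image('top');cv2.imwrite('pics/top8.png',i)
a=i[120:350,130:310]
cv2.imwrite('pics/top8c.png',cv2.resize(a,None,fx=2.6,fy=2.6,interpolation=cv2.INTER_CUBIC))
E
```

```text
20.6 [ 0.48793696 -0.14103185  0.28200511] [-0.40016798 -0.27557173  0.30124903] [-3.83311104e-01 -1.80422420e-03  1.31295088e+00 -1.45271714e-02
  1.83845535e+00 -2.06296457e+00]
```

View pics/top8c.png

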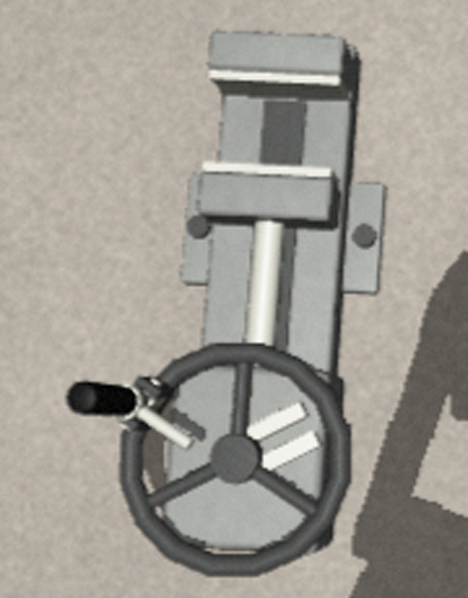

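```bash
python3 -c "
from cell import bot
print(bot.finish_job())"
```

```text
the job is handed in; nothing more can be done
None
```

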